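Close up the laboratory mill and hold its feed cover down

TASK

Get the mill ready for a short test burst: push its receiving drawer fully home until it seats in its catch, then turn the knurled feed cover until its hidden keyway drops over the pin (it lies less than a quarter turn away, clockwise seen from above) and press it all the way down on its sprung switch ring. Finish with your fingers still holding the cover pressed fully home and the drawer still shut; leave the jars, sieves and tools round about where they are.

Things in the scene. Friction and masses are not known exactly. Their poses are not given: they have to be found in the camera images.
- mill: laboratory mill, fixed: blue plinth 320 x 240 mm, 95 mm high; on its front half a round aluminium grinding chamber 150 mm across, deck at 150 mm; behind it a grey motor housing 180 mm high, starting 90 mm behind the cover's axis. Origin on the bench right under the cover's axis; x to the mill's back (drawer shuts along +x), y left, z up. Plinth front at x = -105 mm, sides at y = +-120 mm
- throat_axis (a point): point on the mill's deck, 150 mm above the bench, on the axis of the feed throat: a steel spout 30 mm across that stands 28 mm up from here inside the cover, with one radial pin 5 mm thick. The pin may point any way and is hidden by the cover
- drawer (a joint): how far the receiving drawer stands open, m: 0 fully home, at most 0.1, at the start 0.03 to 0.06. It slides with about 1.5 N plus some damping; about 9 mm from home it must be pushed over a sprung roller (8 to 10 N), which then draws it in over the last 4 mm and holds it at 0
- drawer_handle (a point): middle of the drawer's bow handle: a level steel bar 10 mm thick, 90 mm long, parallel to the drawer's front panel (grey, 176 mm wide, 16 to 88 mm above the bench), 55 mm above the bench, its centre 25 mm in front of the panel's face, open above and below. Moves with the drawer
- collar: feed cover: loose round aluminium cap, 58 mm across, 40 mm high, knurled all round, amber window in the flat top, red band at the foot, 0.19 to 0.3 kg. Origin: centre of its underside, z up. At the start it stands on the switch ring, underside 164 mm above the bench, its skirt (bore 32 mm, 26 mm deep) over the throat. Inside is one keyway 9 mm wide; nothing outside shows where
- switch_ring (a joint): how far the brass ring under the cover is pressed down, m: 0 up, 0.010 fully down (cover's underside at 154 mm, home). Off the key the cover meets the pin after 2 mm; with the keyway within about 0.1 rad of the pin it goes all the way. At the start the key is 20 to 70 degrees away, turning clockwise from above. The spring lifts the cover; pushing takes 2 N to start, 7 N to hold home
- sample_jar: bystander: white jar with red cap, 60 mm across, 85 mm high, standing left of the mill; origin at its underside
- sieve_insert: bystander: loose steel ring sieve of the mill, 76 mm across, 26 mm high, lying near the mill's front left corner; origin at its underside
- brush: bystander: cleaning brush, 190 mm long, lying along the mill's right side
- test_sieve: bystander: round steel test sieve, 208 mm across, 54 mm high, on the left of the bench; origin at its underside
- beaker: bystander: clear plastic beaker, 72 mm across, 85 mm high, on the right of the bench; origin at its underside
- sample_bottle: bystander: grey plastic bottle, 68 mm across, 160 mm high, on the right of the bench; origin at its underside
- spoon: bystander: steel spoon, 180 mm long, lying on the left of the bench
There are look-alikes about, which are no part of the job. What is meant by the collar is not green or yellow, and is the smaller of those in its own colour.

How it is judged:
On the way, in this order (a step that is already met when the one before it is completed fails the run):
1. the drawer is pushed home and seated in its catch (value of joint drawer below 0.002 m), for 0.2 s.
2. the cover has dropped over the pin and is pressed home (z of collar in the frame of mill below 0.1565 m), for 0.2 s.
At the end, for the whole second after the job is handed in: Robot still: drawer within 2 mm of home; the cover's underside below 156.5 mm (within 2.5 mm of fully down, possible only with the keyway over the pin), within 4 mm of the throat's axis, upright within 0.08 rad, at rest; fingers still on the cover with over 2 N (value of joint drawer below 0.002 m and z of collar in the frame of mill below 0.1565 m and horizontal distance between collar and mill below 0.004 m and angle between collar's own z axis and vertical below 0.08 rad and linear speed of collar below 0.02 m/s and contact force between the fingers and collar above 2 N); the arm keeps its last pose, push and grip.
It fails at once if a jar, sieve, bottle or tool beside the mill was moved more than 30 mm (distance of any of sample_jar, sieve_insert, brush, test_sieve, beaker, sample_bottle, spoon from where it was at the start of the episode above 0.03 m).
It also fails if it takes over 51 s, if anything falls off the work surface, if the arm or the gripper's body presses on something with over 40 N, if the wrist force passes 120 N, or if a joint passes its speed limit or range.

ROBOT

A 6-joint arm with a two-finger parallel gripper is mounted at the origin on the work surface. World frame = base frame: x ahead of the robot, y to its left, z up, the work surface at z = 0. Lengths are in m, angles in rad, forces in N, time in s.
With the tool pointing down it reaches from about 0.35 to 0.85 m from the base axis. Payload 8.1 kg.
Tool frame: the origin (TCP) lies on the centre line of the jaws, within the pads' length; the fingertips stand 17 mm ahead of it and the grasp point (between the pads) lies 2 mm behind it; z points along the fingers, y is the line along which they close (so a half turn about z gives the same grasp; the last joint's range is limited). The gripper opens to 93 mm and grips with 3 to 60 N. Pads are 15 mm wide; open, the fingers measure 128 mm over their backs; the gripper's body (75 mm by 188 mm) begins 65 mm behind the grasp point.
Start: joints at [1.021, 0.13, 1.488, -0, 1.523, -0.085], TCP at [0.269, 0.536, 0.236] pointing down, gripper open.
Joint ranges: [-2.96, 2.96], [-0.89, 2.26], [0.02, 2.5], [-1.34, 4.48], [0, 2.73], [-2.66, 2.66]. Speed limits (rad/s): [2.39, 2.39, 2.79, 3.14, 3.14, 3.14].

INTERFACE

Orientations are given as [roll, pitch, yaw] about the fixed x, y, z axes, in that order (R = Rz(yaw) Ry(pitch) Rx(roll)).
In Python, from workcell import readout, viewer, workorder gives the robot as it stands. The module is installed in compiled form; this text tells all that it offers.
- The arm moves only by the tool carry_out, never from a script. Its argument "moves" is a list that holds one entry, the list of rows, each a list of 7 numbers: the shift along the tool's x, y, z in units of 0.2 m (1.0 is 0.2 m), then the turn, a rotation vector about the tool's x, y, z in units of 30 degrees (1.0 is 30 degrees), then the opening in per cent of the stroke, from 0 (shut) to 100 (fully open). A call has 1 to 10 rows; each row is the pose to reach, as a shift and turn from the pose commanded when the call began, along the tool's axes at that moment; what a row does not reach only later rows make up. A row lasts 1/8 s, in which the tool goes at most 62.5 mm and 10.7 degrees, less where a joint would pass 70% of its speed; a pose out of reach is approached as far as the arm can. A call with a number of a shift or a turn outside -1 to 1 is refused whole. A call with a gripper value outside its range is refused whole. The fingers move at their own pace and stop on an object; "grip_force" is the grip in N (left out, the last holds). Time passes only in rows, so rows that repeat a pose let the fingers close. It gives the time, the measured TCP pose, the force, the opening and the grip force at its end, in the units of the state.
- readout.get_state(): the state, without advancing time (a new reading comes with each control period).
- viewer.read_camera(name): name is "scene" or "top"; returns (picture, depth): 384x512x3 uint8, blue, green, red; 384x512 float32, m along the optical axis (not along the pixel's ray), 0 where there is no reading.
- viewer.camera_params(name): a dict with "fx", "fy", "cx", "cy" (pixels), "world_from_camera" (4x4, takes a point from camera to world coordinates). Camera axes: x right, y down, z forward; pixel columns grow to the right and rows downward; lengths in m; the calibration is good to about 2 mm. A picture is of the moment at which its call begins. camera_params takes no time and is no camera call.
- workorder.finish_job(): hands the job in; it is judged then, once.
The state is a dict: "time": time; "qpos": joint angles; "qvel": joint speeds; "tau": joint torques, N m; "eef_pos": TCP position; "eef_rot": TCP orientation; "contact_force": force on the tool from outside, world axes, zero at the start; "torque": the same for the moment, N m; "grip_width": opening from 0.0 (shut) to 1.0 (fully open); "finger_force": force on a finger pad.
Only numpy, scipy, OpenCV 4.12 (cv2) and the standard library are available. Lean on these libraries where they do the work, as an engineer would, in place of code of your own. Each camera call takes 0.05 s, during which the arm holds its last target. There are 200 camera calls.

## Working session

There is one attempt and no reset: what is moved stays moved. The work goes in short steps, Python scripts to look and compute and a tool call to move; the robot and the scene stay as the last step left them, time stands still between calls to the robot, and variables do not carry over. Pictures are saved under pics/ and viewed, at most 10 in all, crops included, and the job is handed in when it is done.

Besides the shell and the picture viewer there is one more tool, called after "Emit:" as name(argument=value, ...), one argument or row to a line, values as JSON. carry_out: Moves the arm, as the interface text tells. Its arguments: {"type":"object","properties":{"moves":{"type":"array","items":{"type":"array","items":{"type":"array","items":{"type":"number"}}}},"grip_force":{"type":"number"}},"required":["moves"]}

```bash
mkdir -p pics
cat > h.py <<'E'
import numpy as np, cv2, pickle
from workcell import readout, viewer, workorder
def snap(n):
    im,d=viewer.read_camera(n); p=viewer.camera_params(n); return im,d,p
def pt(d,p,u,v,z=None):
    T=np.array(p["world_from_camera"]); r=np.array([(u-p["cx"])/p["fx"],(v-p["cy"])/p["fy"],1.])
    if z is None: s=d[int(v),int(u)]
    else: s=(z-T[2,3])/(T[:3,:3]@r)[2]
    return T[:3,:3]@(r*s)+T[:3,3]
E
python3 - <<'E'
from h import *
for n in("scene","top"):
    im,d,p=snap(n); pickle.dump((im,d,p),open(n+".pkl","wb"))
    cv2.imwrite(f"pics/{n}0.png",cv2.resize(im,(800,600),interpolation=cv2.INTER_CUBIC)); print(np.array(p["world_from_camera"]).round(3))
print(readout.get_state())
E
```

```text
[[-0.871  0.257 -0.419  1.128]
 [ 0.491  0.483 -0.725  1.05 ]
 [ 0.016 -0.837 -0.547  0.906]
 [ 0.     0.     0.     1.   ]]
[[ 0.027 -0.991  0.128  0.39 ]
 [-0.999 -0.03  -0.023  0.03 ]
 [ 0.027 -0.127 -0.991  1.246]
 [ 0.     0.     0.     1.   ]]
{'time': 0.1, 'qpos': array([ 1.02057783e+00,  1.31088872e-01,  1.48915854e+00, -5.24403896e-06,
        1.52298425e+00, -8.54097396e-02]), 'qvel': array([ 4.60673271e-04, -1.71083004e-03, -2.48172896e-03, -1.21657639e-05,
       -1.92327966e-03, -1.48224343e-03]), 'tau': array([ 7.76008656e-04, -5.61339641e+01, -4.93095839e+01,  7.70661095e-02,
        2.90904671e-02, -1.02814772e-04]), 'eef_pos': array([0.26868842, 0.53594396, 0.23469689]), 'eef_rot': array([-3.13995917e+00, -1.34598682e-04,  2.67678405e+00]), 'contact_force': array([ 0.40555607,  0.23073086, -0.35365948]), 'torque': array([ 0.02643549,  0.05835403, -0.03563356]), 'finger_force': 0.0, 'grip_width': 0.9977358153259244}
```

View pics/scene0.png

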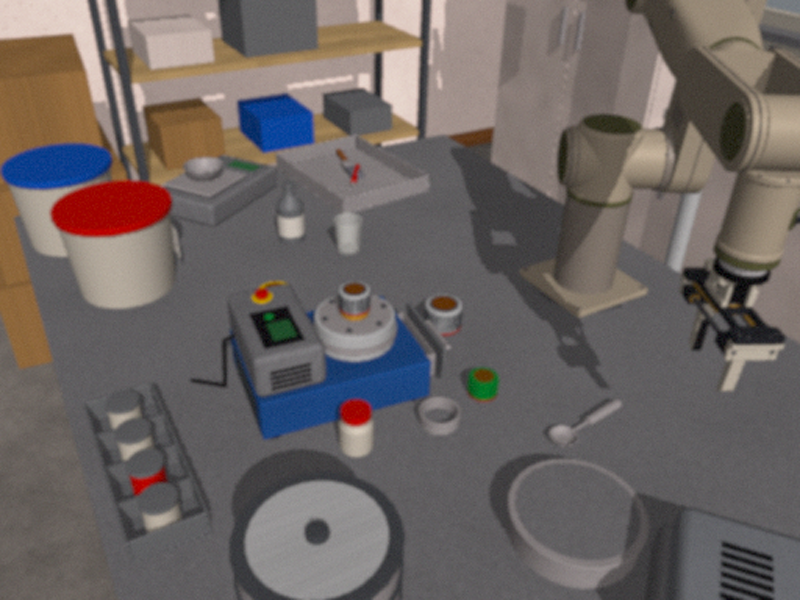

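View pics/top0.png

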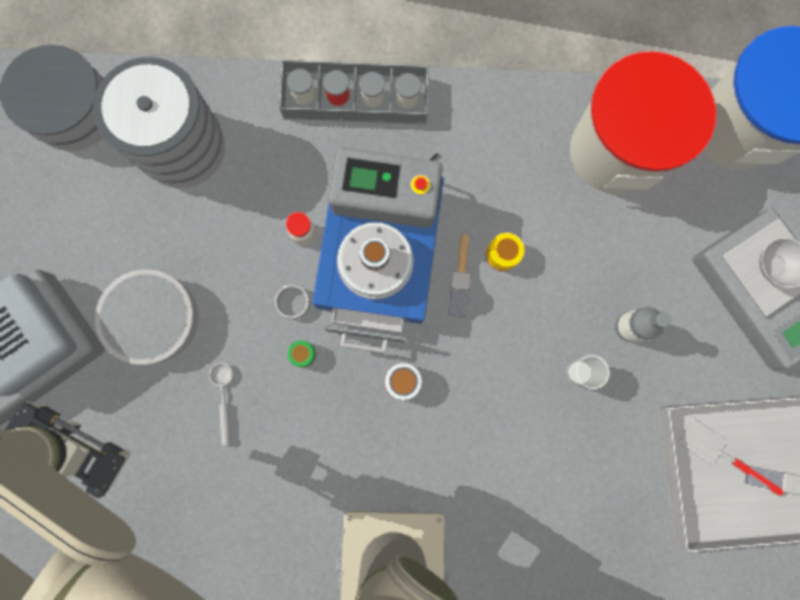

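The top view shows the mill with the cover on its chamber at (374,252). The drawer is open with its handle at (365,340). A larger look-alike stands in front of it at (403,381). Next I'll measure these points from the depth image.

```bash
cat > m.py <<'E'
from h import *
im,d,p=pickle.load(open("top.pkl","rb"))
T=np.array(p["world_from_camera"]); v,u=np.mgrid[:384,:512]
P=np.stack([(u-p["cx"])/p["fx"]*d,(v-p["cy"])/p["fy"]*d,d],-1)@T[:3,:3].T+T[:3,3]
k=.64
box=lambda a,b,c,e:(u>a*k)&(u<c*k)&(v>b*k)&(v<e*k)&(d>0)
def sel(m,lo,hi): return P[m&(P[...,2]>lo)&(P[...,2]<hi)]
c=sel(box(345,225,405,285),.19,.22); print("cover top",len(c),c.mean(0),cv2.minEnclosingCircle(c[:,:2].astype(np.float32)))
q=sel(box(320,205,430,310),.14,.165); print("deck",len(q),np.median(q[:,2]),cv2.minEnclosingCircle(q[:,:2].astype(np.float32)))
b=sel(box(300,200,450,325),.085,.105); print("plinth",len(b),cv2.minAreaRect(b[:,:2].astype(np.float32)))
mh=sel(box(320,140,450,230),.16,.2); print("housing",len(mh),np.median(mh[:,2]),cv2.minAreaRect(mh[:,:2].astype(np.float32)))
f=sel(box(310,300,425,365),.02,.1); 
for x in sorted(set(f[:,0].round(2))): 
    g=f[abs(f[:,0]-x)<.005]; print(x,len(g),g[:,1].min().round(3),g[:,1].max().round(3),np.median(g[:,2]).round(3))
for n,a in dict(look=(403,381),handle=(365,341),hl=(343,340),hr=(386,348)).items(): print(n,pt(d,p,a[0]*k,a[1]*k), pt(d,p,a[0]*k,a[1]*k,.06))
crop=im[int(130*k):int(420*k),int(260*k):int(480*k)]; cv2.imwrite("pics/c1.png",cv2.resize(crop,None,fx=4,fy=4,interpolation=cv2.INTER_CUBIC)[-600:]); print(crop.shape)
E
python3 m.py
```

```text
cover top 292 [0.63337838 0.05781653 0.20396901] ((0.6350306272506714, 0.05852541700005531), 0.029415417462587357)
deck 1521 0.1510118495341637 ((0.6745120882987976, 0.05411683768033981), 0.11452270299196243)
plinth 2468 ((0.643008828163147, 0.0674639493227005), (0.25584161281585693, 0.297423779964447), 1.907123327255249)
housing 2654 0.1797024018513601 ((0.7854082584381104, 0.04007638990879059), (0.21986594796180725, 0.12454071640968323), 83.26681518554688)
0.42 11 -0.023 0.011 0.053
0.43 10 -0.019 0.193 0.05
0.44 7 0.186 0.191 0.04
0.45 20 0.032 0.192 0.056
0.46 78 0.029 0.193 0.059
0.47 23 -0.011 0.127 0.059
0.48 96 -0.01 0.124 0.084
0.49 99 -0.0 0.158 0.086
0.5 87 -0.0 0.162 0.07
0.51 95 -0.003 0.147 0.026
0.52 179 -0.049 0.144 0.026
0.53 224 -0.048 0.145 0.07
0.54 257 -0.048 0.184 0.093
0.55 184 -0.047 0.186 0.095
0.56 8 -0.047 -0.025 0.095
look [ 0.38818766 -0.00988476  0.05545791] [ 0.38819647 -0.0097326   0.06      ]
handle [0.47528362 0.07639312 0.00093142] [0.4712601  0.07419111 0.06      ]
hl [0.47206669 0.12145599 0.05989882] [0.47205973 0.12144819 0.06      ]
hr [0.45758946 0.02862    0.05850776] [0.45750512 0.02862172 0.06      ]
(185, 141, 3)
```

View pics/c1.png

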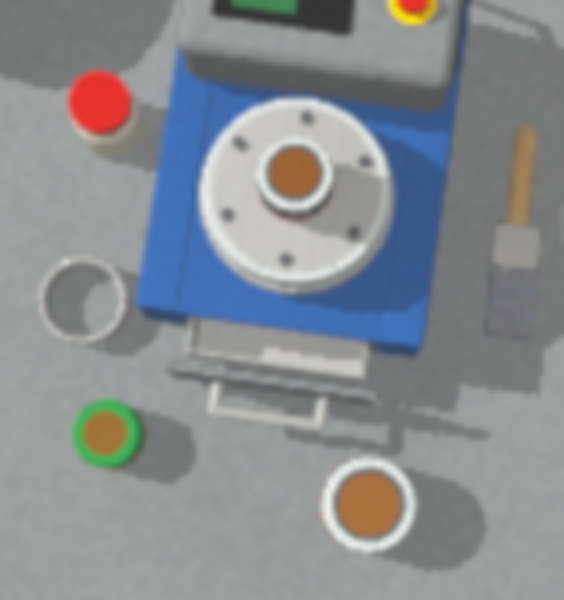

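The crop shows the cover's centre at (296,172), the deck centre at (297,194), the plinth's front corners at (140,312) and (420,350), and the handle bar running from (212,412) to (322,424). I'll get the mill's yaw from these and work out the first moves.

```bash
cat >> h.py <<'E'
from scipy.spatial.transform import Rotation as Ro
def units(goal,yaw):
    s=readout.get_state(); R=Ro.from_euler('xyz',s['eef_rot'])
    G=Ro.from_euler('xyz',[np.pi,0,yaw])
    return (R.inv().apply(np.array(goal)-s['eef_pos'])/.2).round(3), (np.degrees((R.inv()*G).as_rotvec())/30).round(3)
E
python3 - <<'E'
from h import *
im,d,p=pickle.load(open("top.pkl","rb"))
f=lambda x,y,z:pt(d,p,166+x/4,83+(y+140)/4,z)
for n,a in dict(cover=(296,172,.204),deck=(297,194,.15),pl=(140,312,.095),pr=(420,350,.095),hl=(212,412,.06),hr=(322,424,.06),panl=(172,368,.088),panr=(374,400,.088)).items(): print(n,f(*a).round(4))
A=f(140,312,.095);B=f(420,350,.095);w=A-B;print("yaw",np.degrees(np.arctan2(-w[0],w[1])),np.hypot(*w[:2]))
y=np.radians(-7.5)
print(units([.425,.081,.23],np.radians(172.5)))
E
```

```text
cover [0.6346 0.0555 0.204 ]
deck [0.6295 0.0555 0.15  ]
pl [0.5387 0.1821 0.095 ]
pr [ 0.5142 -0.0483  0.095 ]
hl [0.4606 0.1227 0.06  ]
hr [0.4532 0.0303 0.06  ]
panl [0.4941 0.1547 0.088 ]
panr [ 0.4726 -0.0118  0.088 ]
yaw -6.073167246728048 0.231718864609609
(array([-1.718, -1.683,  0.026]), array([-0.003, -0.001, -0.638]))
```

Emit:
carry_out(
  moves=[
    [[-0.22,-0.21,0,0,0,-0.16,50],[-0.44,-0.42,0,0,0,-0.32,0],[-0.66,-0.63,0,0,0,-0.48,0],[-0.88,-0.84,0,0,0,-0.67,0],[-0.88,-0.84,0,0,0,-0.67,0]],
  ],
  grip_force=20,
)

```text
time: 0.72
eef_pos: [0.3522, 0.304, 0.2354]
eef_rot: [-3.141, 0.0, 3.024]
contact_force: [0.0, -0.0, 0.5]
grip_width: 0.512
finger_force: 0.0
```

Run:
```python
from h import *
print(units([.4255,.0807,.23],np.radians(173.5)))
s=readout.get_state();print(s['time'],s['eef_pos'],np.degrees(s['eef_rot']),s['grip_width'],s['qpos'])
```

```text
(array([-0.495, -1.066,  0.028]), array([-0.002,  0.001, -0.008]))
0.725 [0.35215972 0.30398371 0.235381  ] [-1.79947973e+02  1.95253427e-02  1.73263170e+02] 0.5124400683798259 [ 6.02533331e-01 -2.41865809e-01  1.84710194e+00 -9.07869712e-04
  1.53669919e+00 -8.50651879e-01]
```

Emit:
carry_out(
  moves=[
    [[-0.16,-0.33,0,0,0,0,0],[-0.32,-0.66,0,0,0,0,0],[-0.49,-1.0,0,0,0,0,0],[-0.49,-1.0,0,0,0,0,0],[-0.49,-1.0,0,0,0,0,0]],
  ],
)

```text
time: 1.35
eef_pos: [0.4261, 0.0962, 0.2354]
eef_rot: [-3.141, -0.0, 3.024]
contact_force: [0.3, 0.9, 0.1]
grip_width: 0.012
finger_force: 0.0
```

Run:
```python
from h import *
print(units([.4255,.0807,.058],np.radians(173.5)))
im,d,p=snap("top"); cv2.imwrite("pics/t2.png",cv2.resize(im[190:290,160:310],None,fx=4,fy=4,interpolation=cv2.INTER_CUBIC))
```

```text
(array([-0.007, -0.077,  0.887]), array([-0.   , -0.001, -0.009]))
```

View pics/t2.png

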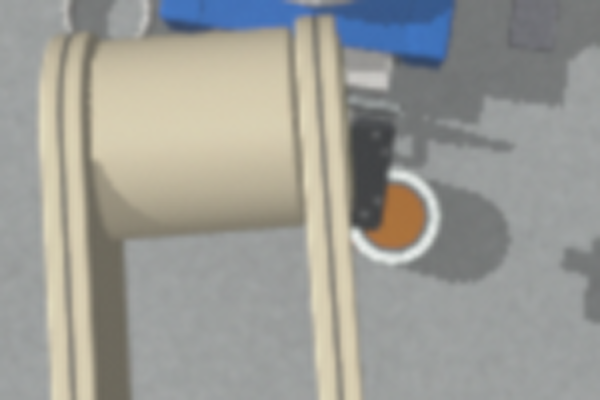

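The arm hides the handle from above. The gripper body overhangs the look-alike but clears it by about 70 mm in height. I'll go down now.

Emit:
carry_out(
  moves=[
    [[0,-0.077,0.25,0,0,0,0],[0,-0.077,0.5,0,0,0,0],[0,-0.077,0.75,0,0,0,0],[0,-0.077,0.88,0,0,0,0],[0,-0.077,0.88,0,0,0,0],[0,-0.077,0.88,0,0,0,0]],
  ],
)

```text
time: 2.15
eef_pos: [0.4245, 0.0832, 0.0609]
eef_rot: [3.141, 0.001, 3.029]
contact_force: [-0.3, -0.2, 0.1]
grip_width: 0.005
finger_force: 0.0
```

Run:
```python
from h import *
s=readout.get_state();print(s['eef_pos'],s['contact_force'])
im,d,p=snap("scene"); cv2.imwrite("pics/s2.png",cv2.resize(im[160:290,180:340],None,fx=4,fy=4,interpolation=cv2.INTER_CUBIC))
```

```text
[0.42454019 0.08316663 0.06088995] [-0.34195606 -0.23742529  0.10264567]
```

View pics/s2.png

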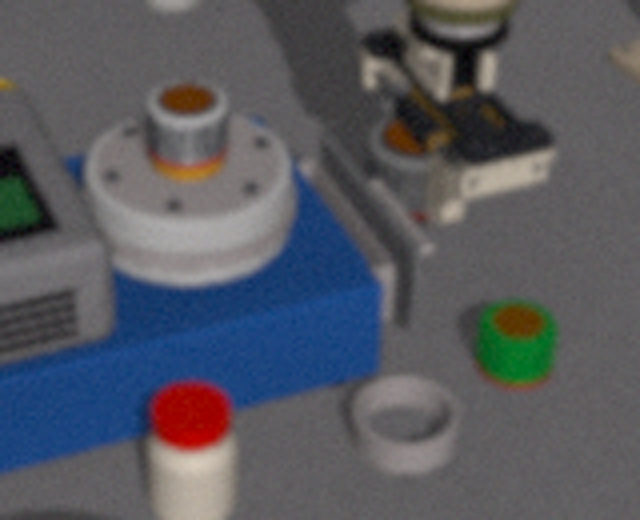

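The fingers stand in front of the handle bar at (435,210), ready to push along −x of the tool.

Emit:
carry_out(
  moves=[
    [[-0.05,0,0.015,0,0,0,0],[-0.1,0,0.015,0,0,0,0],[-0.14,0,0.015,0,0,0,0],[-0.18,0,0.015,0,0,0,0],[-0.22,0,0.015,0,0,0,0]],
  ],
)

```text
time: 2.82
eef_pos: [0.468, 0.077, 0.0566]
eef_rot: [-3.141, -0.0, 3.027]
contact_force: [-1.2, 0.4, 2.0]
grip_width: 0.003
finger_force: 0.9
```

Emit:
carry_out(
  moves=[
    [[-0.04,0,0,0,0,0,0],[-0.08,0,0,0,0,0,0],[-0.1,0,0,0,0,0,0]],
  ],
)

```text
time: 3.2
eef_pos: [0.486, 0.075, 0.0562]
eef_rot: [-3.141, -0.004, 3.028]
contact_force: [-20.3, 1.8, 14.6]
grip_width: 0.003
finger_force: 9.9
```

Emit:
carry_out(
  moves=[
    [[-0.03,0,0,0,0,0,0],[-0.05,0,0,0,0,0,0]],
  ],
)

```text
time: 3.45
eef_pos: [0.4865, 0.0751, 0.054]
eef_rot: [-3.14, -0.025, 3.028]
contact_force: [-62.2, 6.3, 43.2]
grip_width: 0.007
finger_force: 31.5
```

Emit:
carry_out(
  moves=[
    [[0.15,0,0,0,0,0,0],[0.25,0,0,0,0,0,0],[0.25,0,-0.2,0,0,0,0],[0.25,0,-0.5,0,0,0,0],[0.25,0,-0.8,0,0,0,50],[0.25,0,-1,0,0,0,100],[0.25,0,-1,0,0,0,100]],
  ],
)

```text
time: 4.32
eef_pos: [0.4503, 0.0795, 0.2612]
eef_rot: [3.14, 0.009, 3.028]
contact_force: [0.2, -0.6, 0.1]
grip_width: 0.277
finger_force: 0.0
```

Run:
```python
from h import *
s=readout.get_state();print(s['eef_pos'],s['contact_force'],s['qpos'])
im,d,p=snap("scene"); cv2.imwrite("pics/s3.png",cv2.resize(im[160:290,180:340],None,fx=4,fy=4,interpolation=cv2.INTER_CUBIC))
```

```text
[0.45028964 0.07950271 0.2612203 ] [ 0.18067762 -0.61591138  0.0570666 ] [ 6.26268936e-02 -2.83467488e-01  1.83477873e+00 -9.69846797e-05
  1.58162636e+00 -1.39413317e+00]
```

View pics/s3.png

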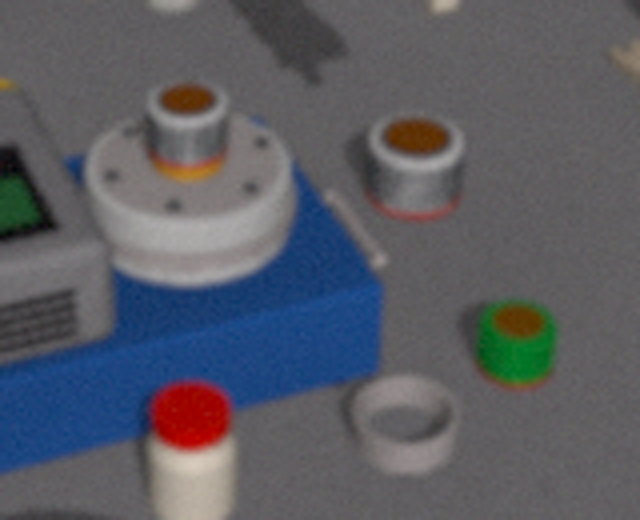

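The drawer is home: the panel is flush and only the bow handle shows at (355,230). Next I'll refine the cover's axis using both cameras.

Run:
```python
from h import *
for n,(im,d,p) in {"scene":snap("scene"),"top0":pickle.load(open("top.pkl","rb"))}.items():
    T=np.array(p["world_from_camera"]); v,u=np.mgrid[:384,:512]
    P=np.stack([(u-p["cx"])/p["fx"]*d,(v-p["cy"])/p["fy"]*d,d],-1)@T[:3,:3].T+T[:3,3]
    m=(d>0)&(abs(P[...,2]-.204)<.005)&(np.hypot(P[...,0]-.634,P[...,1]-.057)<.045)
    c=P[m]; print(n,len(c),c.mean(0).round(4),(c.min(0)+c.max(0))/2,np.ptp(c,axis=0))
print(units([.634,.057,.26],np.radians(173.5)))
```

```text
scene 185 [0.6361 0.0628 0.2036] [0.63496639 0.06112782 0.20352456] [0.05579304 0.05978929 0.00888408]
top0 269 [0.634  0.058  0.2045] [0.63498676 0.05860553 0.20413888] [0.05612081 0.05488133 0.00964355]
(array([-0.936, -0.006, -0.016]), array([ 0.   ,  0.002, -0.001]))
```

Emit:
carry_out(
  moves=[
    [[-0.25,0,0,0,0,0,100],[-0.5,0,0,0,0,0,100],[-0.75,0,0,0,0,0,100],[-0.94,0.005,0,0,0,0,100],[-0.94,0.005,0,0,0,0,100],[-0.94,0.005,0,0,0,0,100],[-0.94,0.005,0,0,0,0,100]],
  ],
)

```text
time: 5.3
eef_pos: [0.6336, 0.0593, 0.2566]
eef_rot: [-3.142, -0.0, 3.028]
contact_force: [0.2, -0.1, 0.1]
grip_width: 0.997
finger_force: 0.0
```

Emit:
carry_out(
  moves=[
    [[0,0,0.1,0,0,0,100],[0,0,0.2,0,0,0,100],[0,0,0.3,0,0,0,100],[0,0,0.36,0,0,0,100],[0,0,0.36,0,0,0,100],[0,0,0.36,0,0,0,100]],
  ],
)

```text
time: 6.05
eef_pos: [0.635, 0.059, 0.1853]
eef_rot: [3.141, 0.001, 3.028]
contact_force: [-1.1, -0.5, -0.2]
grip_width: 1.003
finger_force: 0.0
```

Run:
```python
from h import *
s=readout.get_state();print(s['time'],s['eef_pos'],s['contact_force'],s['grip_width'],units([.635,.059,.187],np.radians(173.5)))
im,d,p=snap("scene"); cv2.imwrite("pics/s4.png",cv2.resize(im[140:250,180:320],None,fx=5,fy=5,interpolation=cv2.INTER_CUBIC))
```

```text
6.05 [0.63498148 0.05901252 0.18533376] [-1.05237324 -0.54383071 -0.22910432] 1.0033109788135675 (array([-0.   , -0.   , -0.008]), array([ 0.   ,  0.002, -0.001]))
```

View pics/s4.png

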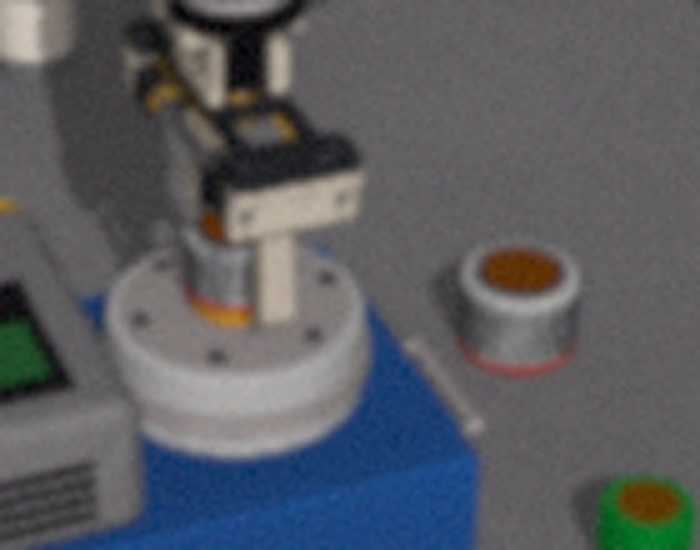

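The jaws straddle the cover, with the near finger at (280,280) beside it. I'll close gently.

Emit:
carry_out(
  moves=[
    [[0,0,0,0,0,0,55],[0,0,0,0,0,0,55],[0,0,0,0,0,0,55],[0,0,0,0,0,0,55],[0,0,0,0,0,0,55],[0,0,0,0,0,0,55]],
  ],
  grip_force=30,
)

```text
time: 6.85
eef_pos: [0.6346, 0.0587, 0.1848]
eef_rot: [-3.141, 0.0, 3.027]
contact_force: [-0.4, -2.6, 1.9]
grip_width: 0.619
finger_force: 30.0
```

Emit:
carry_out(
  moves=[
    [[0,0,0.01,0,0,0,55],[0,0,0.02,0,0,0,55],[0,0,0.02,0,0,0,55],[0,0,0.02,0,0,0,55]],
  ],
)

```text
time: 7.35
eef_pos: [0.6352, 0.0588, 0.1821]
eef_rot: [-3.141, 0.002, 3.027]
contact_force: [-2.4, -3.0, 8.0]
grip_width: 0.62
finger_force: 30.0
```

Emit:
carry_out(
  moves=[
    [[0,0,0.01,0,0,0.15,55],[0,0,0.01,0,0,0.3,55],[0,0,0.01,0,0,0.45,55],[0,0,0.01,0,0,0.6,55],[0,0,0.01,0,0,0.6,55]],
  ],
)

```text
time: 7.98
eef_pos: [0.6359, 0.0582, 0.1817]
eef_rot: [3.141, 0.004, 2.712]
contact_force: [-4.2, -3.7, 15.2]
grip_width: 0.615
finger_force: 30.0
```

Emit:
carry_out(
  moves=[
    [[0,0,0,0,0,0.1,55],[0,0,0,0,0,0.2,55],[0,0,0,0,0,0.2,55]],
  ],
)

```text
time: 8.35
eef_pos: [0.636, 0.0586, 0.1816]
eef_rot: [3.14, 0.004, 2.608]
contact_force: [-2.9, -3.6, 14.7]
grip_width: 0.62
finger_force: 30.0
```

Emit:
carry_out(
  moves=[
    [[0,0,0,0,0,0.1,55],[0,0,0,0,0,0.2,55],[0,0,0,0,0,0.2,55]],
  ],
)

```text
time: 8.72
eef_pos: [0.6353, 0.0595, 0.1796]
eef_rot: [3.14, 0.001, 2.504]
contact_force: [-0.4, -0.1, 5.0]
grip_width: 0.619
finger_force: 30.0
```

Emit:
carry_out(
  moves=[
    [[0,0,0,0,0,0.1,55],[0,0,0,0,0,0.2,55],[0,0,0,0,0,0.2,55]],
  ],
)

```text
time: 9.1
eef_pos: [0.635, 0.0595, 0.1791]
eef_rot: [3.14, 0.0, 2.401]
contact_force: [1.9, 0.7, 4.5]
grip_width: 0.618
finger_force: 30.0
```

Emit:
carry_out(
  moves=[
    [[0,0,0,0,0,0.1,55],[0,0,0,0,0,0.2,55],[0,0,0,0,0,0.2,55]],
  ],
)

```text
time: 9.48
eef_pos: [0.6348, 0.0594, 0.1789]
eef_rot: [3.141, 0.0, 2.296]
contact_force: [1.0, 1.3, 5.4]
grip_width: 0.619
finger_force: 30.0
```

The force dropped and z fell, so the keyway has gone over the pin. I'll turn back slightly to centre it and then press.

Emit:
carry_out(
  moves=[
    [[0,0,0,0,0,-0.15,55],[0,0,0.005,0,0,-0.25,55],[0,0,0.01,0,0,-0.25,55],[0,0,0.02,0,0,-0.25,55],[0,0,0.025,0,0,-0.25,55],[0,0,0.025,0,0,-0.25,55],[0,0,0.025,0,0,-0.25,55]],
  ],
)

```text
time: 10.35
eef_pos: [0.6349, 0.059, 0.1747]
eef_rot: [3.141, 0.001, 2.428]
contact_force: [-1.9, 0.6, 10.0]
grip_width: 0.616
finger_force: 30.0
```

Emit:
carry_out(
  moves=[
    [[0,0,0.005,0,0,0,55],[0,0,0.012,0,0,0,55],[0,0,0.012,0,0,0,55],[0,0,0.012,0,0,0,55]],
  ],
)

```text
time: 10.85
eef_pos: [0.6351, 0.0588, 0.1746]
eef_rot: [3.14, 0.002, 2.428]
contact_force: [-8.6, -1.1, 22.0]
grip_width: 0.618
finger_force: 30.0
```

Run:
```python
from h import *
s=readout.get_state();print(s)
im,d,p=snap("scene"); cv2.imwrite("pics/s5.png",cv2.resize(im[140:250,180:320],None,fx=5,fy=5,interpolation=cv2.INTER_CUBIC))
```

```text
{'time': 10.85, 'qpos': array([ 1.22973196e-02,  2.62728218e-01,  1.45046137e+00, -4.98494280e-04,
        1.42596677e+00, -8.44896385e-01]), 'qvel': array([ 0.00070992, -0.0004117 ,  0.00123049,  0.00052755, -0.00125996,
       -0.00102265]), 'tau': array([  0.10122454, -49.33486819, -40.93036652,   0.46542057,
        -2.98645645,   0.06683117]), 'eef_pos': array([0.63512125, 0.05883674, 0.17456749]), 'eef_rot': array([3.14034448e+00, 2.14965637e-03, 2.42806003e+00]), 'contact_force': array([-8.62058375, -1.09995648, 22.03798409]), 'torque': array([-0.28244586,  1.46185565,  0.02817173]), 'finger_force': 30.003653951425804, 'grip_width': 0.6177796141082063}
```

View pics/s5.png

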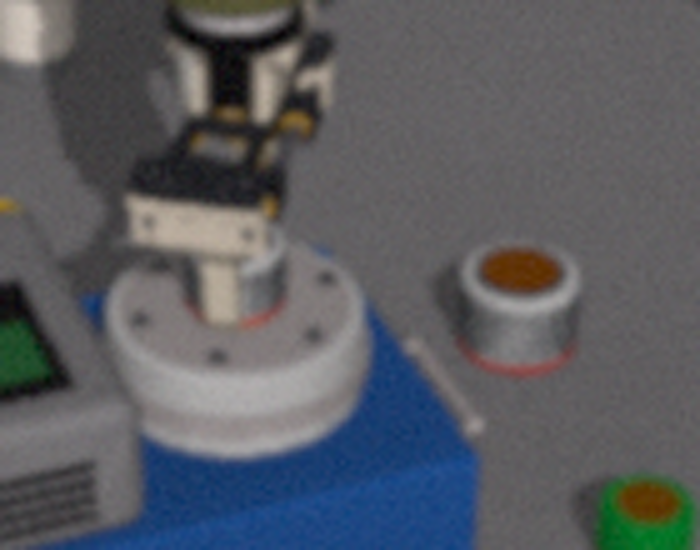

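The brass ring is out of sight and the red band sits on the deck at (265,318). The stop is hard, with no further travel at 22 N, and the drawer is still shut. I'll hand in.

```bash
python3 -c "
from workcell import workorder
print(workorder.finish_job())"
```

```text
the job is handed in; nothing more can be done
None
```

The job is handed in with the drawer seated, the cover keyed over the pin and held down by the fingers against a hard stop at about 22 N, and none of the bystanders touched; no verdict was returned.

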